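Brake the shaker drive, line up the quarter-turn fastener and hold the access panel shut

ROBOT

A 6-joint arm with a two-finger parallel gripper is mounted at the origin on a cart in front of the work surface, level with it; the furniture and walls round the work are solid. World frame = base frame: x ahead of the robot, y to its left, z up, the work surface at z = 0. Lengths are in m, angles in rad, forces in N, time in s.
With the tool pointing down it reaches from about 0.425 to 0.95 m from the base axis. Payload 3.5 kg.
Tool frame: the origin (TCP) lies midway between the tips of the shut fingers; the grasp point (between the pads) lies 19 mm behind it; z points along the fingers, y is the line along which they close (so a half turn about z gives the same grasp; the last joint's range is limited). The gripper opens to 85 mm and grips with 20 to 120 N. Pads are 22 mm wide; open, the fingers measure 114 mm over their backs; the gripper's body (76 mm by 85 mm) begins 54 mm behind the grasp point. The pads swing forward as they close: fully open they stand 13 mm farther back than shut.
Start: joints at [1.136, 0.286, 1.577, -0, 1.279, -0.15], TCP at [0.19, 0.648, 0.231] pointing down, gripper open.
Joint ranges: [-2.77, 2.77], [-0.9, 2.22], [0.21, 2.48], [-1.53, 4.67], [0.24, 2.81], [-2.84, 2.84]. Speed limits (rad/s): [2.79, 2.79, 3.14, 3.14, 3.14, 3.14].

INTERFACE

Orientations are given as a unit quaternion [x, y, z, w].
In Python, from plant import ctrl gives the robot as it stands.
- The arm moves only by the tool arm_command, never from a script. Its argument "steps" is one flat list of numbers, 5 for each row, row after row: the opening in per cent of the stroke, from 0 (shut) to 100 (fully open), then the shift along the tool's x, y, z each as a share of 25 mm, from -1 to 1, then the turn about the tool's z as a share of 0.1 rad, from -1 to 1. In form: [grip, tx, ty, tz, spin, grip, tx, ty, tz, spin, ...]. A call has 1 to 8 rows; each row shifts and turns the commanded pose from where the row before left it, along the tool's axes as they then stand; what a row does not reach is not made up. A row lasts 1/12 s, in which the tool goes at most 41.7 mm and 7.16 degrees, less where a joint would pass 70% of its speed; a pose out of reach is approached as far as the arm can. A call with a number of a shift or a turn outside -1 to 1 is refused whole. A call with a gripper value outside its range is refused whole. The fingers move at their own pace and stop on an object; "squeeze" is the grip in N (left out, the last holds). Time passes only in rows, so rows that do not move let the fingers close. It gives the time, the measured TCP pose, the force, the opening and the grip force at its end, in the units of the state.
- ctrl.get_state(): the state, without advancing time (a new reading comes with each control period).
- ctrl.read_camera(name): name is "side" or "top" or "wrist"; returns the picture (400x640x3 uint8, red, green, blue); there is no depth.
- ctrl.camera_model(name): a dict with "intrinsics" (3x3 intrinsics, pixels), "rvec" (rotation vector, rad) and "tvec" (3), from world to camera coordinates, as OpenCV has them. Camera axes: x right, y down, z forward; pixel columns grow to the right and rows downward; lengths in m; the calibration is good to about 2 mm. A picture is of the moment at which its call begins: read the wrist's pose just before it. camera_model takes no time and is no camera call; for the wrist camera it gives the pose at the moment of the call.
- ctrl.sign_off(): hands the job in; it is judged then, once.
The state is a dict: "time": time; "qpos": joint angles; "dq": joint speeds; "joint_efforts": joint torques, N m; "eef_pos": TCP position; "tcp_rot": TCP orientation; "contact_force": force on the tool from outside, world axes, zero at the start; "wrist_torque": the same for the moment, N m; "opening": opening from 0.0 (shut) to 1.0 (fully open); "finger_force": force on a finger pad.
Only numpy, scipy, OpenCV 4.12 (cv2) and the standard library are available. Lean on these libraries where they do the work, as an engineer would, in place of code of your own. Each camera call takes 0.05 s, during which the arm holds its last target. There are 200 camera calls.

TASK

The blue shaker drive is being closed up. Push its red brake paddle all the way down to its stop for about half a second and let it spring up again, then turn the black wing fastener on the white access panel clockwise until its yellow line points at both red marks, and only when it is lined up push the sprung panel fully down against its frame. Finish while still holding the panel pressed home, with the slot still in line and the paddle up, and leave the other things on the table where they stand.

Things in the scene. Friction and masses are not known exactly. Their poses are not given: they have to be found in the camera images.
- drive_unit: Fixed blue housing, 170 (x) x 180 (y) mm, rim with black gasket 73 mm above the table; origin on the table under the middle of the housing, z up. Its -x face (vent slots, green lamp) looks roughly at the robot; the brake bracket stands on its -y side out to y = -148 mm. Where it stands and its yaw vary. Four steel guide-stud heads (12 mm wide, 3.5 mm proud of the raised panel) stand at x = +-62, y = +-68 mm.
- brake_paddle (a joint): Red brake paddle, a plate 105 mm long, 40 mm wide, 6 mm thick, hinged about the unit's y axis at x = 45, y = -119, z = 38 mm of the unit; from there it runs to -x and slopes up towards the robot by 0.30 rad. 0 = up (rest), 0.25 rad = down on its stop. Sprung: about 2.5 N at the pad starts it moving, about 8 N brings it to the stop; it rises again when released.
- paddle_pad (a point): Middle of the top of the ribbed black rubber pad near the front end of the red paddle (moves with it, 85 mm from the hinge, about 68 mm above the table at rest); pushed down here it sinks about 21 mm to the stop.
- access_panel: White access panel 168 x 178 mm, 8 mm thick, over the housing; origin at the middle of its underside, axes as the unit's. It does not tilt, only slides straight up and down on its guides. It carries the fastener (axis at x = 0, y = +30 mm) and the press pad. Two red marks lie on it along its y direction, on either side of the fastener.
- panel_slide (a joint): Travel of the access panel: 0 = sprung up (top face 91 mm above the table), 0.010 m = down against the frame. About 4 N starts it moving and about 10 N brings it to the stop; it springs up again when the push is taken away.
- press_pad (a point): Middle of the top of the round black rubber pad (38 mm across, 2 mm high) on the panel at x = 0, y = -46 mm of the panel: a good place to push, though pushing anywhere on the panel or its fastener works.
- fastener (a joint): Angle of the quarter-turn fastener: 0 = its yellow line (along the wing) in line with the two red marks; negative = still to be turned clockwise seen from above, which makes the value grow. It starts between -1.5 and -0.9, stays where it is left (friction about 0.06 N m), and can overrun to +0.5.
- wing_top (a point): Middle of the top of the fastener's black wing, on its vertical turning axis. The wing is a bar 14 mm thick, 46 mm long and 33 mm high, standing on a disc 52 mm across and 5 mm high; its top is 38 mm above the panel's top face. The point turns with the wing: its y axis runs along the wing, its x axis across the 14 mm.
- jar_1: Bystander: glass jar with green lid, 62 mm across, 109 mm high, origin under its middle.
- amber_bottle: Bystander: amber bottle with blue cap, 41 mm across, 90 mm high, origin under its middle.
- green_dropper: Bystander: dropper bottle with green bulb, 43 mm across, 108 mm high, origin under its middle.
- slide_box: Bystander: green slide box 102 x 85 x 31 mm, origin under its middle.
- mug: Bystander: green mug 86 x 118 mm with handle, 96 mm high, origin under its middle.

How it is judged:
By the outcome, as a careful person would: the job done as asked, in the order asked, and still so for the second after the job is handed in, while the arm keeps its last pose, push and grip.
It also fails if it takes over 61 s, if anything falls off the work surface, if the arm or the gripper's body presses on something with over 40 N, if the wrist force passes 120 N, or if a joint passes its speed limit or range.

## Working session

There is one attempt and no reset: what is moved stays moved. The work goes in short steps, Python scripts to look and compute and a tool call to move; the robot and the scene stay as the last step left them, time stands still between calls to the robot, and variables do not carry over. Pictures are saved under pics/ and viewed, at most 10 in all, crops included, and the job is handed in when it is done.

Besides the shell and the picture viewer there is one more tool, called after "Call:" as name(argument=value, ...) on one line, values as JSON. arm_command: Moves the arm, as the interface text tells. Its arguments: {"type":"object","properties":{"steps":{"type":"array","items":{"type":"number"}},"squeeze":{"type":"number"}},"required":["steps"]}

```bash
ls; mkdir -p pics; python3 - <<'E'
from plant import ctrl
import cv2
for n in("top","side"):
    cv2.imwrite(f"pics/{n}0.png",ctrl.read_camera(n)[:,:,::-1])
s=ctrl.get_state();print(s)
print(ctrl.camera_model("top"))
E
```

```text
pics
{'time': 0.1, 'qpos': array([ 1.13600994e+00,  2.87163589e-01,  1.57800639e+00, -2.92930865e-05,
        1.27855947e+00, -1.50022607e-01]), 'dq': array([-0.00163985, -0.00174827, -0.0031852 ,  0.00191407,  0.00027367,
        0.00109578]), 'joint_efforts': array([ 7.88710950e-04, -4.07295549e+01, -2.93697345e+01, -1.13089009e-04,
        3.35922014e-03, -6.93361443e-06]), 'eef_pos': array([0.18937653, 0.64729146, 0.2300409 ]), 'tcp_rot': array([ 1.41897028e-01,  9.89880847e-01, -1.02709218e-03, -2.94546372e-04]), 'contact_force': array([ 0.09597513, -0.34052477, -0.59215251]), 'wrist_torque': array([-0.04695124,  0.0313924 ,  0.04657723]), 'finger_force': 0.0, 'opening': 0.9966595950823685}
{'intrinsics': array([[388.52754821,   0.        , 315.41782758],
       [  0.        , 388.52754821, 197.89739986],
       [  0.        ,   0.        ,   1.        ]]), 'rvec': array([ 2.21828397, -2.17162346,  0.01525405]), 'tvec': array([-0.00555679,  0.51691303,  1.10146006])}
```

View pics/top0.png

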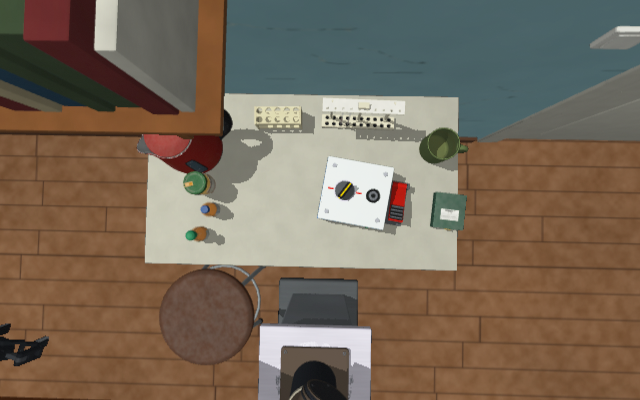

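View pics/side0.png

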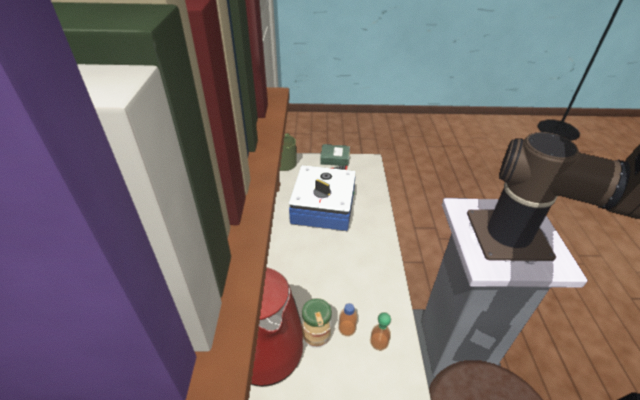

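The top view shows the unit at about (357,193), with the wing at (345,190), the pad at (373,196) and the paddle on the right at (398,203). The side view shows the shelf over the far left. I'll enlarge the unit.

```bash
cat > h.py <<'E'
from plant import ctrl
import cv2, numpy as np
def ray(n,uv,z,m=None):
    m=m or ctrl.camera_model(n); R=cv2.Rodrigues(m["rvec"])[0]; c=-R.T@m["tvec"]
    d=R.T@np.linalg.inv(m["intrinsics"])@np.array([*uv,1.]); return c+d*(z-c[2])/d[2]
def crop(im,x0,y0,x1,y1,k,f):
    cv2.imwrite(f,cv2.resize(im[y0:y1,x0:x1],None,fx=k,fy=k,interpolation=cv2.INTER_CUBIC)[:,:,::-1])
E
python3 - <<'E'
from h import *
crop(ctrl.read_camera("top"),310,145,420,240,6,"pics/c1.png")
for uv,z in [((345,190),.129),((373,196),.093),((398,212),.068)]: print(ray("top",uv,z))
E
```

```text
[ 0.53461233 -0.07179728  0.129     ]
[ 0.52229288 -0.1477195   0.093     ]
[ 0.48165268 -0.21869428  0.068     ]
```

View pics/c1.png

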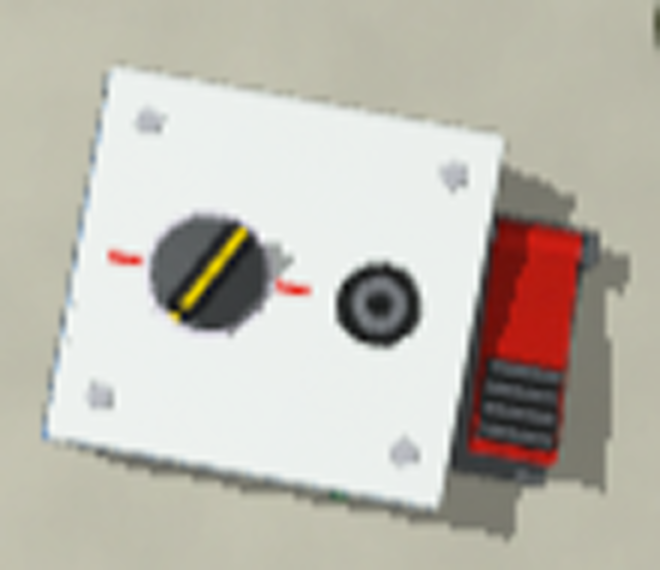

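The crop shows stud heads at (150,121), (454,176), (404,452) and (100,396). The yellow line runs from (177,316) to (244,231), the press pad is at (379,305), and the paddle pad's middle is at (520,403).

```bash
cat >> h.py <<'E'
def fit(P,U):
    P=np.array(P)[:,:2];U=np.array(U);a=P-P.mean(0);b=U-U.mean(0)
    yaw=np.arctan2((b[:,0]*a[:,1]-b[:,1]*a[:,0]).sum(),(a*b).sum())
    R=np.array([[np.cos(yaw),-np.sin(yaw)],[np.sin(yaw),np.cos(yaw)]]); o=P.mean(0)-R@U.mean(0)
    return o,yaw,R,P-o-(U@R.T)
E
python3 - <<'E'
from h import *
c=lambda x,y:((x+.5)/6-.5+310,(y+.5)/6-.5+145)
S=[(150,121),(454,176),(404,452),(100,396)]
U=[(.062,.068),(.062,-.068),(-.062,-.068),(-.062,.068)]
o,yaw,R,r=fit([ray("top",c(*s),.0945) for s in S],U); print(o,yaw,r*1e3)
for n,u in dict(wing=(0,.03),press=(0,-.046),paddle=(.045-.085*np.cos(.3)+.0,-.119)).items(): print(n,o+R@u)
print("seen",ray("top",c(379,305),.093),ray("top",c(520,403),.068),)
a=ray("top",c(177,316),.129);b=ray("top",c(244,231),.129);print((a+b)/2,np.linalg.norm(a-b),"fast",np.arctan2(*(b-a)[1::-1])-yaw-np.pi/2)
s=ctrl.get_state();R=cv2.Rodrigues(np.zeros(3))[0]
from scipy.spatial.transform import Rotation as Q
print(Q.from_quat(s["tcp_rot"]).as_matrix())
E
```

```text
[ 0.53117866 -0.10200177] -0.1606556899681591 [[-0.55766542 -0.19260523]
 [-0.43656086  0.33002447]
 [ 0.57535258  0.39310789]
 [ 0.41887369 -0.53052714]]
wing [ 0.53597762 -0.07238809]
press [ 0.52382025 -0.14740941]
paddle [ 0.47640537 -0.21367804]
seen [ 0.52381596 -0.1470376   0.093     ] [ 0.48222332 -0.21399583  0.068     ]
[ 0.53417647 -0.07096294  0.129     ] 0.045955205187689065 fast -2.056829371077526
[[-9.59711158e-01  2.80987265e-01 -8.06448495e-04]
 [ 2.80988259e-01  9.59709742e-01 -1.67622209e-03]
 [ 3.02959416e-04 -1.83529160e-03 -9.99998270e-01]]
```

The stud fit residuals are under 0.6 mm. Yaw is -0.161, and the wing sits 1.085 rad short of the marks (fastener about -1.085). I'll spin first so that tool x lies along unit y and tool y along unit x.

Call:
arm_command(steps=[0,0,0,0,1,0,0,0,0,1,0,0,0,0,1,0,0,0,0,1,0,0,0,0,1,0,0,0,0,1,0,0,0,0,1,0,0,0,0,1])

```text
time: 0.82
eef_pos: [0.1895, 0.6475, 0.2307]
tcp_rot: [0.518, 0.855, -0.001, 0.0]
contact_force: [0.5, -0.2, 0.0]
opening: 0.0
finger_force: 0.0
```

Call:
arm_command(steps=[0,0,0,0,0.92,0,0,0,0,0.92,0,0,0,0,0.92,0,0,0,0,0.92,0,0,0,0,0.92,0,0,0,0,0.92,0,0,0,0,0.92])

```text
time: 1.4
eef_pos: [0.1895, 0.6476, 0.2307]
tcp_rot: [0.762, 0.647, -0.0, 0.0]
contact_force: [0.2, 0.1, -0.7]
opening: 0.003
finger_force: 0.0
```

Call:
arm_command(steps=[0,-0.75,0.8,0,0,0,-0.75,0.8,0,0,0,-0.75,0.8,0,0,0,-0.75,0.8,0,0,0,-0.75,0.8,0,0,0,-0.75,0.8,0,0,0,-0.75,0.8,0,0,0,-0.75,0.8,0,0])

```text
time: 2.07
eef_pos: [0.3245, 0.4732, 0.231]
tcp_rot: [0.761, 0.649, -0.0, 0.0]
contact_force: [1.1, 1.4, -0.4]
opening: 0.0
finger_force: 0.0
```

Call:
arm_command(steps=[0,-0.75,0.8,0,0,0,-0.75,0.8,0,0,0,-0.75,0.8,0,0,0,-0.75,0.8,0,0,0,-0.75,0.8,0,0,0,-0.75,0.8,0,0,0,-0.75,0.8,0,0,0,-0.75,0.8,0,0])

```text
time: 2.73
eef_pos: [0.4589, 0.2999, 0.231]
tcp_rot: [0.761, 0.649, -0.0, -0.0]
contact_force: [0.4, 0.2, -0.9]
opening: -0.003
finger_force: 0.0
```

Call:
arm_command(steps=[0,-0.84,0.17,0,0,0,-0.84,0.17,0,0,0,-0.84,0.17,0,0,0,-0.84,0.17,0,0,0,-0.84,0.17,0,0,0,-0.84,0.17,0,0,0,-0.84,0.17,0,0,0,-0.84,0.17,0,0])

```text
time: 3.4
eef_pos: [0.4652, 0.1289, 0.231]
tcp_rot: [0.761, 0.649, -0.0, -0.0]
contact_force: [0.0, -0.1, -0.6]
opening: 0.0
finger_force: 0.0
```

Call:
arm_command(steps=[0,-0.84,0.17,0,0,0,-0.84,0.17,0,0,0,-0.84,0.17,0,0,0,-0.84,0.17,0,0,0,-0.84,0.17,0,0,0,-0.84,0.17,0,0,0,-0.84,0.17,0,0,0,-0.84,0.17,0,0])

```text
time: 4.07
eef_pos: [0.4724, -0.0423, 0.2311]
tcp_rot: [0.761, 0.649, -0.0, -0.0]
contact_force: [0.4, 0.1, -0.1]
opening: 0.0
finger_force: 0.0
```

Call:
arm_command(steps=[0,-0.84,0.17,0,0,0,-0.84,0.17,0,0,0,-0.84,0.17,0,0,0,-0.84,0.17,0,0,0,-0.84,0.17,0,0,0,-0.84,0.17,0,0,0,-0.84,0.17,0,0,0,-0.84,0.17,0,0])

```text
time: 4.73
eef_pos: [0.4795, -0.2135, 0.231]
tcp_rot: [0.761, 0.649, -0.0, -0.0]
contact_force: [0.3, 0.0, 0.9]
opening: 0.001
finger_force: 0.0
```

```bash
python3 - <<'E'
from h import *
cv2.imwrite("pics/w1.png",ctrl.read_camera("wrist")[:,:,::-1])
s=ctrl.get_state();print(s["eef_pos"],s["contact_force"])
m=ctrl.camera_model("wrist")
for p in [(.479,-.214,.068),(.524,-.1474,.093)]: print(cv2.projectPoints(np.array([p]),m["rvec"],m["tvec"],m["intrinsics"],None)[0])
E
```

```text
[ 0.47974223 -0.21687434  0.23113615] [-0.52452481 -2.6331213   0.31498606]
[[[319.00565003 176.31894905]]]
[[[362.25710656  92.30893899]]]
```

View pics/w1.png

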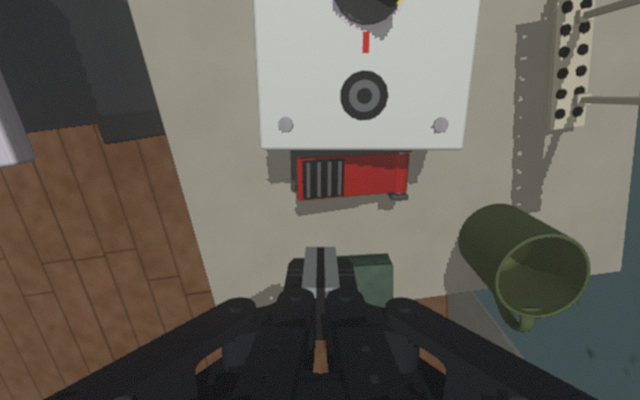

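The rubber pad is at (323,178) and the press pad at (364,95). Both match the predictions to about 2 mm. Now I'll go down onto the paddle.

Call:
arm_command(steps=[0,0.1,0,0.75,0,0,0,0,0.75,0,0,0,0,0.75,0,0,0,0,0.75,0,0,0,0,0.75,0,0,0,0,0.75,0,0,0,0,0.75,0,0,0,0,0.75,0])

```text
time: 5.45
eef_pos: [0.48, -0.2097, 0.0803]
tcp_rot: [0.761, 0.649, -0.0, -0.0]
contact_force: [0.1, -0.4, -1.4]
opening: 0.0
finger_force: 0.0
```

Call:
arm_command(steps=[0,0,0,0.2,0,0,0,0,0.2,0,0,0,0,0.2,0,0,0,0,0.2,0,0,0,0,0.2,0,0,0,0,0,0])

```text
time: 5.95
eef_pos: [0.4809, -0.2107, 0.057]
tcp_rot: [0.761, 0.649, 0.0, 0.001]
contact_force: [-1.0, 0.3, 5.1]
opening: -0.0
finger_force: 2.5
```

Call:
arm_command(steps=[0,0,0,0.16,0,0,0,0,0.16,0,0,0,0,0.16,0,0,0,0,0,0])

```text
time: 6.28
eef_pos: [0.4803, -0.2108, 0.0469]
tcp_rot: [0.76, 0.649, -0.001, -0.001]
contact_force: [-6.9, 2.0, 13.3]
opening: -0.001
finger_force: 6.2
```

Call:
arm_command(steps=[0,0,0,0.12,0,0,0,0,0,0,0,0,0,0,0,0,0,0,0,0,0,0,0,0,0,0,0,0,0,0])

```text
time: 6.78
eef_pos: [0.4804, -0.2108, 0.0463]
tcp_rot: [0.76, 0.65, -0.001, -0.001]
contact_force: [-12.3, 4.7, 28.1]
opening: 0.001
finger_force: 13.6
```

Call:
arm_command(steps=[0,0,0,-0.3,0,0,0,0,-0.9,0,0,0,0,-1,0,0,0,0,-1,0,0,0,0,-1,0,0,0,0,-1,0,0,0,0,-1,0])

```text
time: 7.37
eef_pos: [0.4803, -0.21, 0.1978]
tcp_rot: [0.761, 0.649, 0.0, 0.001]
contact_force: [0.8, 0.5, -0.9]
opening: -0.003
finger_force: 0.0
```

Call:
arm_command(steps=[100,0.83,0.18,0,0,100,0.83,0.18,0,0,100,0.83,0.18,0,0,100,0.83,0.18,0,0,100,0.83,0.18,0,0,100,0.83,0.18,0,0,100,0.83,0.18,0,0])

```text
time: 7.95
eef_pos: [0.5346, -0.0706, 0.1965]
tcp_rot: [0.761, 0.649, 0.0, 0.0]
contact_force: [0.2, 0.1, 0.6]
opening: 0.978
finger_force: 0.0
```

Call:
arm_command(steps=[100,0,0,0,-1,100,0,0,0,-1,100,0,0,0,-1,100,0,0,0,-1,100,0,0,0,-1,100,0,0,0,-1,100,0,0,0,-1,100,0,0,0,-1])

```text
time: 8.62
eef_pos: [0.5343, -0.0716, 0.1964]
tcp_rot: [0.446, 0.895, 0.0, 0.0]
contact_force: [0.1, -0.7, -1.2]
opening: 1.001
finger_force: 0.0
```

Call:
arm_command(steps=[100,0,0,0,-1,100,0,0,0,-1,100,0,0,0,-0.85,100,0,0,0,0,100,0,0,0,0])

```text
time: 9.03
eef_pos: [0.5343, -0.0716, 0.1964]
tcp_rot: [0.317, 0.948, 0.0, 0.0]
contact_force: [0.1, 0.4, -0.0]
opening: 1.0
finger_force: 0.0
```

```bash
python3 - <<'E'
from h import *
m=ctrl.camera_model("wrist")
cv2.imwrite("pics/w2.png",ctrl.read_camera("wrist")[:,:,::-1])
s=ctrl.get_state();print(s["eef_pos"],s["tcp_rot"])
for p in [(.536,-.0724,.129),(.524,-.1474,.093)]: print(cv2.projectPoints(np.array([p]),m["rvec"],m["tvec"],m["intrinsics"],None)[0])
E
```

```text
[ 0.53425268 -0.07158131  0.19635238] [3.17345211e-01 9.48310064e-01 6.08080529e-05 1.90089132e-04]
[[[321.16901326 218.09484912]]]
[[[234.84172557 245.1244239 ]]]
```

View pics/w2.png

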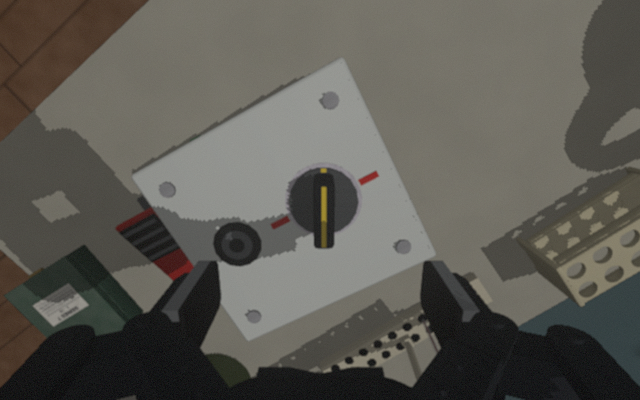

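The yellow line is upright in the picture, x=324 from y=183 to 245, so the jaws are square to the wing. The wing top at about (324,215) is within 2 mm of the prediction. I'll go down and grip.

Call:
arm_command(steps=[100,0,0.06,0.74,0,100,0,0,0.74,0,100,0,0,0.74,0,100,0,0,0.74,0,100,0,0,0.74,0,100,0,0,0,0])

```text
time: 9.58
eef_pos: [0.5323, -0.0695, 0.0997]
tcp_rot: [0.317, 0.948, 0.0, -0.004]
contact_force: [0.2, 0.4, 0.0]
opening: 0.999
finger_force: 0.0
```

Call:
arm_command(steps=[0,0,0,0,0,0,0,0,0,0,0,0,0,0,0,0,0,0,0,0,0,0,0,0,0,0,0,0,0,0,0,0,0,0,0,0,0,0,0,0], squeeze=40)

```text
time: 10.25
eef_pos: [0.5359, -0.0702, 0.1049]
tcp_rot: [0.316, 0.949, 0.0, 0.001]
contact_force: [0.4, 3.0, 4.0]
opening: 0.156
finger_force: 45.0
```

Call:
arm_command(steps=[0,0,0,-0.05,0.6,0,0,0,0,0.8,0,0,0,0,0.8,0,0,0,0,0.8,0,0,0,0,0.8,0,0,0,0,0.8,0,0,0,0,0.8,0,0,0,0,0.8])

```text
time: 10.92
eef_pos: [0.5364, -0.0698, 0.105]
tcp_rot: [0.592, 0.806, 0.002, 0.001]
contact_force: [5.7, 3.8, -2.2]
opening: 0.161
finger_force: 44.1
```

Call:
arm_command(steps=[0,0,0,0,0.8,0,0,0,0,0.8,0,0,0,0,0.8,0,0,0,0,0.8,0,0,0,0,0.8,0,0,0,0,0.65,0,0,0,0,0,0,0,0,0,0])

```text
time: 11.58
eef_pos: [0.5368, -0.0697, 0.105]
tcp_rot: [0.761, 0.649, 0.002, 0.001]
contact_force: [6.2, 3.2, -2.9]
opening: 0.151
finger_force: 43.9
```

Call:
arm_command(steps=[40,0,0,0,0,40,0,0,0,0,40,0,0,0,0,40,0,0,-0.8,0,40,0,0,-0.8,0,40,0,0,-0.8,0,40,0,0,-0.8,0,40,0,0,0,0])

```text
time: 12.25
eef_pos: [0.5374, -0.0715, 0.1899]
tcp_rot: [0.761, 0.649, 0.002, 0.004]
contact_force: [0.6, -0.3, 0.4]
opening: 0.404
finger_force: 0.0
```

```bash
python3 - <<'E'
from h import *
s=ctrl.get_state();print(s["eef_pos"],s["tcp_rot"])
m=ctrl.camera_model("wrist")
im=ctrl.read_camera("wrist"); crop(im,120,60,520,360,2,"pics/w3.png")
print(cv2.projectPoints(np.array([[.536,-.0724,.129]]),m["rvec"],m["tvec"],m["intrinsics"],None)[0])
np.savez("m3.npz",**m)
E
```

```text
[ 0.53741987 -0.07145966  0.18992455] [0.76071171 0.64907669 0.00193347 0.00366045]
[[[317.55454902 220.00450934]]]
```

View pics/w3.png

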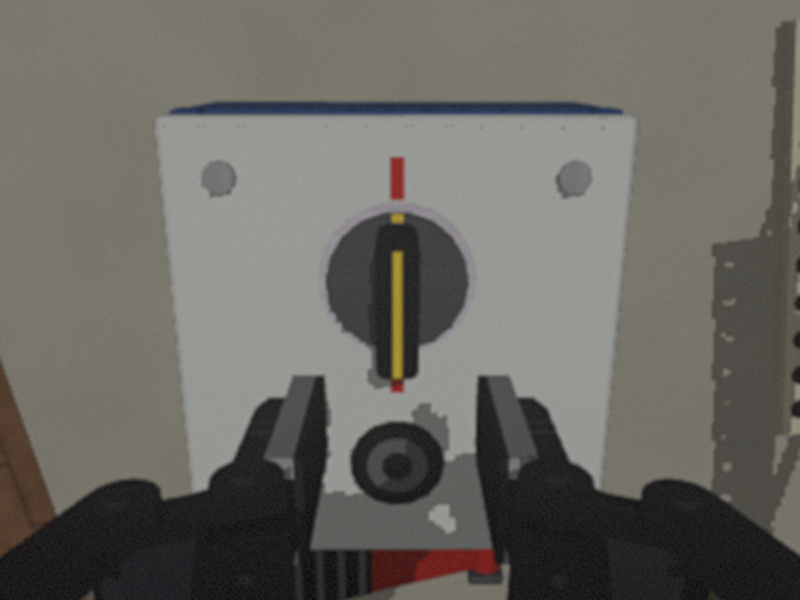

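The yellow line is straight, at x=397 from y=215 to 378, and passes through both red marks at (397,178) and (397,385). It is lined up, and the paddle is up. Next I shut the jaws and go over to the press pad.

Call:
arm_command(steps=[0,-0.77,0,0,0,0,-0.77,0,0,0,0,-0.77,0,0,0,0,-0.77,-0.05,0,0,0,0,0,0,0,0,0,0,0,0,0,0,0,0,0])

```text
time: 12.88
eef_pos: [0.5211, -0.1457, 0.1838]
tcp_rot: [0.761, 0.649, -0.0, -0.001]
contact_force: [0.3, -0.4, 0.2]
opening: 0.001
finger_force: 0.0
```

Call:
arm_command(steps=[0,0,0,0.7,0,0,0,0,0.7,0,0,0,0,0.7,0,0,0,0,0.7,0,0,0,0,0.7,0,0,0,0,0,0])

```text
time: 13.38
eef_pos: [0.5198, -0.1442, 0.0938]
tcp_rot: [0.76, 0.65, -0.001, -0.003]
contact_force: [-0.5, -0.6, -0.9]
opening: -0.0
finger_force: 0.0
```

Call:
arm_command(steps=[0,0,0,0.1,0,0,0,0,0.1,0,0,0,0,0.1,0,0,0,0,0.1,0,0,0,0,0,0,0,0,0,0,0])

```text
time: 13.88
eef_pos: [0.5224, -0.146, 0.0894]
tcp_rot: [0.761, 0.649, 0.001, 0.0]
contact_force: [-1.7, 3.1, 5.4]
opening: -0.0
finger_force: 3.0
```

Call:
arm_command(steps=[0,0,0,0.1,0,0,0,0,0.1,0,0,0,0,0.1,0,0,0,0,0.1,0,0,0,0,0,0,0,0,0,0,0])

```text
time: 14.38
eef_pos: [0.5227, -0.1461, 0.0829]
tcp_rot: [0.761, 0.649, -0.0, -0.0]
contact_force: [-9.9, 6.1, 23.2]
opening: -0.002
finger_force: 11.5
```

The panel is at its stop (TCP z 82.9 mm against 83 expected, 23 N). One last look before handing in.

```bash
python3 - <<'E'
from h import *
im=ctrl.read_camera("wrist"); crop(im,120,0,520,300,2,"pics/w4.png")
s=ctrl.get_state();print(s["eef_pos"],s["contact_force"],s["time"])
E
```

```text
[ 0.52264042 -0.14609854  0.08293411] [-9.51095003  5.62665622 22.40492968] 14.4333
```

View pics/w4.png

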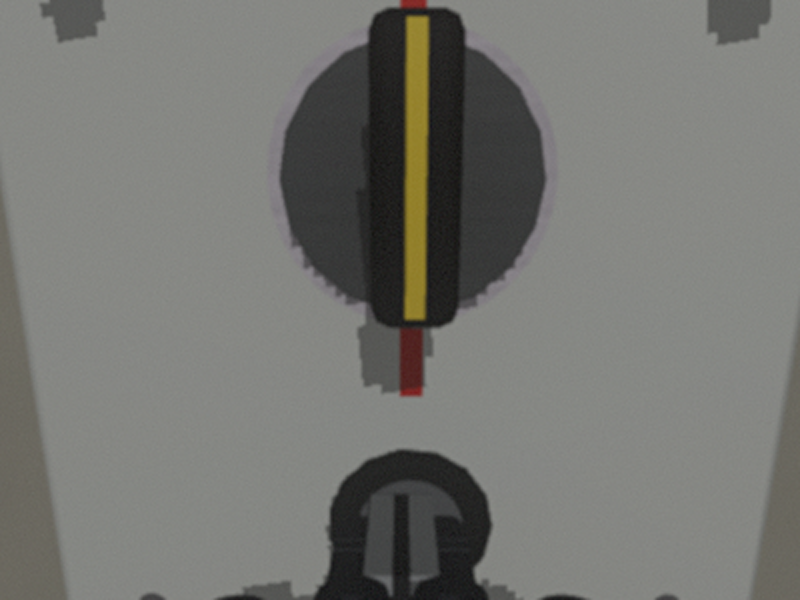

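The yellow line, from (417,15) to (415,320), is in line with the marks at (414,3) and (412,360). The fingertips are on the press pad.

```bash
python3 -c "
from plant import ctrl
print(ctrl.sign_off())"
```

```text
the job is handed in; nothing more can be done
None
```

I pressed the paddle to its stop for about half a second and let it spring up, turned the fastener until its line met both red marks, then handed the job in at about 14.4 s with the panel held down at about 22 N; the other things were not touched.

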